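# Mirror a row of lantern fittings from one rack to the other

### The arm

A 6-joint arm with a two-finger parallel gripper is mounted at the origin on the work surface. World frame = base frame: x ahead of the robot, y to its left, z up, the work surface at z = 0. Lengths are in m, angles in rad, forces in N, time in s.
With the tool pointing down it reaches from about 0.25 to 0.775 m from the base axis. Payload 8.9 kg.
Tool frame: the origin (TCP) lies at the very end of the fingers, on their centre line; the grasp point (between the pads) lies 19 mm behind it (arm.pinch_z is the distance from the TCP to the grasp point, in m); z points along the fingers, y is the line along which they close (so a half turn about z gives the same grasp; the last joint's range is limited). The gripper opens to 85 mm and grips with 20 to 120 N. Pads are 22 mm wide; open, the fingers measure 114 mm over their backs; the gripper's body (76 mm by 85 mm) begins 54 mm behind the grasp point. The pads swing forward as they close: fully open they stand 13 mm farther back than shut.
Start: joints at [0.977, 0.291, -0.153, 1.127, 0, 1.431], TCP at [0.231, 0.472, 0.231] pointing down, gripper open.
Joint ranges: [-2.52, 2.52], [-0.91, 1.74], [-1.3, 1.37], [-1.96, 2.02], [-1.52, 1.47], [-3.14, 3.14]. Speed limits (rad/s): [2.22, 2.22, 2.79, 3.14, 3.14, 3.14].

### API

Orientations are given as [roll, pitch, yaw] about the fixed x, y, z axes, in that order (R = Rz(yaw) Ry(pitch) Rx(roll)).
In Python, from workcell import arm, read_camera, order gives the robot as it stands. The module is installed in compiled form; this text tells all that it offers.
- The arm moves only by the tool drive_tool, never from a script. Its argument "steps" is a list of rows, each a list of 3 entries, a list of its own where there are three numbers: the opening in per cent of the stroke, from 0 (shut) to 100 (fully open), then the shift along the tool's x, y, z each as a share of 50 mm, from -1 to 1, then the turn, a rotation vector about the tool's x, y, z each as a share of 5 degrees, from -1 to 1. A call has exactly 10 rows; each row shifts and turns the commanded pose from where the row before left it, along the tool's axes as they then stand; what a row does not reach is not made up. A row lasts 1/8 s, in which the tool goes at most 62.5 mm and 10.7 degrees, less where a joint would pass 70% of its speed; a pose out of reach is approached as far as the arm can. A call with a number of a shift or a turn outside -1 to 1 is refused whole. A call with a gripper value outside its range is refused whole. The fingers move at their own pace and stop on an object; "newtons" is the grip in N (left out, the last holds). Time passes only in rows, so rows that do not move let the fingers close, or fill a call up. It gives the time, the measured TCP pose, the force, the opening and the grip force at its end, in the units of the state.
- arm.read_state(): the state, without advancing time (a new reading comes with each control period).
- read_camera(name): name is "scene" or "top" or "wrist"; returns a dict with "color" (400x640x3 uint8, red, green, blue), "z_map" (400x640 float32, m along the optical axis (not along the pixel's ray), 0 where there is no reading), "vfov" (degrees; the focal length in pixels is half the picture's height over the tangent of half this angle, whatever the lens; pixels are square), "cx", "cy" (the principal point, pixels), "k1" (the pictures are not rectified: a ray, as slopes to the right and down, at radius r is drawn at 1 + k1 r^2 times it, then the intrinsics apply), "R" (3x3) and "t" (3): a world point X has camera coordinates R X + t. Camera axes: x right, y down, z forward; pixel columns grow to the right and rows downward; lengths in m; the calibration is good to about 2 mm. A picture is of the moment at which its call begins.
- order.finish_job(): hands the job in; it is judged then, once.
The state is a dict: "time": time; "joints": joint angles; "joint_velocities": joint speeds; "joint_efforts": joint torques, N m; "eef_pos": TCP position; "eef_rot": TCP orientation; "force": force on the tool from outside, world axes, zero at the start; "ft_torque": the same for the moment, N m; "grip_width": finger opening in m; "gripper_force": force on a finger pad.
Only numpy, scipy, OpenCV 4.12 (cv2) and the standard library are available. Lean on these libraries where they do the work, as an engineer would, in place of code of your own. Each camera call takes 0.05 s, during which the arm holds its last target. There are 200 camera calls.

### The job

The row of three lantern fittings in the dishes of one rack is needed mirrored for the other side of the stage: move them into the empty dishes of the other rack in reverse order, so that the fitting now on the left ends on the right, the middle one stays in the middle and the right one ends on the left. Stand each upright and flat on the floor of its dish, set down rather than dropped, and let go. Leave the rose glass roundel where it lies.

Things in the scene. Friction and masses are not known exactly. Their poses are not given: they have to be found in the camera images.
- socket_center (a point): white porcelain lamp socket, loose, about 0.16 kg: round, standing upright, 64 mm tall; foot flange 48 mm across and 12 mm high, body 38 mm across from 18 to 54 mm above its underside, brass collar on top. The point is on its axis, half-way up (32 mm above its underside); z up when upright.
- spigot_center (a point): brass stand spigot, loose, about 0.3 kg: round, slim and upright, 90 mm tall; foot flange 48 mm across and 10 mm high, then a shaft 28 mm across up to 66 mm, a narrower neck (22 mm across) from 68 to 78 mm and a head 28 mm across. The point is on its axis, half-way up (45 mm above its underside); z up when upright.
- plug_center (a point): black square stage plug, loose, about 0.14 kg, standing on its flat back with its three brass pins up: body 44 x 44 mm and 60 mm tall with pins 12 mm long on top, 72 mm in all. The point is on its middle axis, half-way up (36 mm above its underside); x and y are square to its side faces; z up when upright.
- from_a: shallow round tin dish (80 mm outside, 74 inside; floor 22 mm, rim top 28 mm above the bench) fixed on a light brown wooden board 320 x 90 x 18 mm; three in a row, 100 mm apart. Origin: centre of its underside, 18 mm up, 4 mm under its floor; y along the row (leftward from the robot, within 12 deg), x across. The socket stands in it at the start; its place in the row varies.
- from_b: shallow round tin dish (80 mm outside, 74 inside; floor 22 mm, rim top 28 mm above the bench) fixed on a light brown wooden board 320 x 90 x 18 mm; three in a row, 100 mm apart. Origin: centre of its underside, 18 mm up, 4 mm under its floor; y along the row (leftward from the robot, within 12 deg), x across. The spigot stands in it at the start; its place in the row varies.
- from_c: shallow round tin dish (80 mm outside, 74 inside; floor 22 mm, rim top 28 mm above the bench) fixed on a light brown wooden board 320 x 90 x 18 mm; three in a row, 100 mm apart. Origin: centre of its underside, 18 mm up, 4 mm under its floor; y along the row (leftward from the robot, within 12 deg), x across. The plug stands in it at the start; its place in the row varies.
- to_left: shallow round tin dish (80 mm outside, 74 inside; floor 22 mm, rim top 28 mm above the bench) fixed on a light brown wooden board 320 x 90 x 18 mm; three in a row, 100 mm apart. Origin: centre of its underside, 18 mm up, 4 mm under its floor; y along the row (leftward from the robot, within 12 deg), x across. Empty at the start; the left one of its row seen from the robot. Either board may be the nearer.
- to_middle: shallow round tin dish (80 mm outside, 74 inside; floor 22 mm, rim top 28 mm above the bench) fixed on a light brown wooden board 320 x 90 x 18 mm; three in a row, 100 mm apart. Origin: centre of its underside, 18 mm up, 4 mm under its floor; y along the row (leftward from the robot, within 12 deg), x across. Empty at the start; the middle one of its row seen from the robot. Either board may be the nearer.
- to_right: shallow round tin dish (80 mm outside, 74 inside; floor 22 mm, rim top 28 mm above the bench) fixed on a light brown wooden board 320 x 90 x 18 mm; three in a row, 100 mm apart. Origin: centre of its underside, 18 mm up, 4 mm under its floor; y along the row (leftward from the robot, within 12 deg), x across. Empty at the start; the right one of its row seen from the robot. Either board may be the nearer.
- roundel: rose glass roundel, a loose disc 100 mm across and 8 mm thick lying on the bench beside the racks; not to be disturbed. Origin: centre of its underside.
There are look-alikes about, which are no part of the job. Of the things shaped like the part that bears socket_center, the white one is meant.

How it is judged:
By the outcome, as a careful person would: the job done as asked, in the order asked, and still so for the second after the job is handed in, with the robot touching nothing.
It also fails if it takes over 80 s, if anything falls off the work surface, if the arm or the gripper's body presses on something with over 40 N, if the wrist force passes 120 N, or if a joint passes its speed limit or range.

## Working session

There is one attempt and no reset: what is moved stays moved. The work goes in short steps, Python scripts to look and compute and a tool call to move; the robot and the scene stay as the last step left them, time stands still between calls to the robot, and variables do not carry over. Pictures are saved under pics/ and viewed, at most 14 in all, crops included, and the job is handed in when it is done.

Besides the shell and the picture viewer there is one more tool, called after "Emit:" as name(argument=value, ...), one argument or row to a line, values as JSON. drive_tool: Moves the arm, as the interface text tells. Shift numbers are shares of 50 mm and turn numbers shares of 5 degrees, none past 1 either way. Its arguments: {"type":"object","properties":{"steps":{"type":"array","items":{"type":"array"}},"newtons":{"type":"number"}},"required":["steps"]}

```bash
mkdir -p pics; cat > h.py <<'E'
import numpy as np, cv2
from workcell import arm, read_camera, order
def K(c):
    h,w=c["color"].shape[:2]; f=h/2/np.tan(np.radians(c["vfov"])/2)
    return np.array([[f,0,c["cx"]],[0,f,c["cy"]],[0,0,1]]),np.array([c["k1"],0,0,0,0.])
def rays(c,px):
    k,d=K(c); return cv2.undistortPoints(np.float64(px).reshape(-1,1,2),k,d).reshape(-1,2)
def onplane(c,px,z):
    R,t=np.array(c["R"]),np.array(c["t"]); r=rays(c,px); d=np.c_[r,np.ones(len(r))]@R; o=-R.T@t
    return o+d*((z-o[2])/d[:,2])[:,None]
def depthpts(c,px):
    px=np.atleast_2d(px).astype(int); z=c["z_map"][px[:,1],px[:,0]]; r=rays(c,px)
    return (np.c_[r,np.ones(len(r))]*z[:,None]-np.array(c["t"]))@np.array(c["R"])
def proj(c,X):
    k,d=K(c); return cv2.projectPoints(np.float64(X).reshape(-1,1,3),cv2.Rodrigues(np.array(c["R"]))[0],np.float64(c["t"]),k,d)[0].reshape(-1,2)
def save(c,n): cv2.imwrite("pics/"+n,c["color"][:,:,::-1])
E
python3 - <<'E'
from h import *
import pickle
for n in("top","scene"):
    c=read_camera(n); save(c,n+"1.png"); pickle.dump(c,open(n+".pkl","wb")); print(n,c["vfov"],c["k1"],-np.array(c["R"]).T@c["t"])
s=arm.read_state(); print(s["eef_pos"],s["eef_rot"],s["time"],s["grip_width"])
E
```

```text
top 57.36035456238889 -0.025871319237273625 [0.37528634 0.01495162 0.9407441 ]
scene 47.38098279300597 -0.1082831395164978 [0.76993857 0.48613214 0.9111965 ]
[0.23039106 0.47130177 0.23077857] [-3.14039368e+00 -1.91326861e-04  2.68678360e+00] 0.1 0.08571191893223905
```

View pics/top1.png

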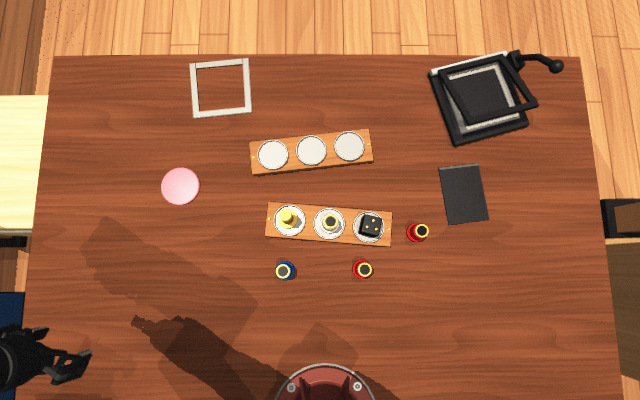

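View pics/scene1.png

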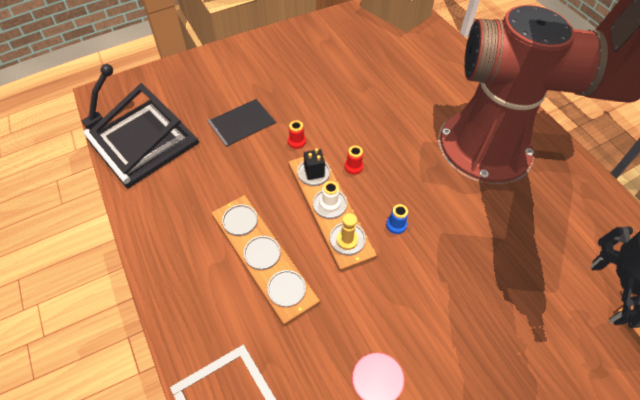

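The top view shows the near rack holding the spigot (289,217), white socket (330,222) and plug (370,226). The empty far dishes are at (273,155), (311,150) and (349,146), and the roundel is at (181,186). The scene view agrees.

Things that could be taken for the socket: red (418,232), red (363,270), blue (284,271), and white (330,222) in the near rack. I choose the white one at (330,222).

```bash
python3 - <<'E'
from h import *
import pickle
T=pickle.load(open("top.pkl","rb"));S=pickle.load(open("scene.pkl","rb"))
vv,uu=np.mgrid[0:400,0:640]; px=np.c_[uu.ravel(),vv.ravel()]
for nm,c in(("top",T),("scene",S)):
    P=depthpts(c,px).reshape(400,640,3); ok=c["z_map"]>0
    box=ok&(P[...,0]>.3)&(P[...,0]<.62)&(abs(P[...,1])<.25)
    m=(box&(P[...,2]>.036)&(P[...,2]<.2)).astype(np.uint8)
    n,l,st,ce=cv2.connectedComponentsWithStats(m)
    for i in range(1,n):
        if st[i,4]<20: continue
        q=P[l==i]; print(nm,"obj px",ce[i].round(),"n",len(q),"zmax %.3f"%np.percentile(q[:,2],97),"min",q.min(0).round(3),"max",q.max(0).round(3), "mid",((q.min(0)+q.max(0))/2).round(4), "col",c["color"][l==i].mean(0).round())
    # dishes: white ring/disc contours, rim plane 28 mm
    hsv=cv2.cvtColor(c["color"],cv2.COLOR_RGB2HSV)
    w=((hsv[...,1]<50)&(hsv[...,2]>120)&box&(P[...,2]<.036)&(P[...,2]>.015)).astype(np.uint8)
    cs,_=cv2.findContours(w,cv2.RETR_EXTERNAL,cv2.CHAIN_APPROX_NONE)
    for k in cs:
        if len(k)<30: continue
        X=onplane(c,k.reshape(-1,2),.028)[:,:2].astype(np.float32)
        e=cv2.fitEllipse(X*1000); h=cv2.minEnclosingCircle(X); print(nm,"dish",k.reshape(-1,2).mean(0).round(),"fit",np.round(e[0],1),np.round(e[1],1),"circ",np.round(h[0],4),round(h[1],4))
# plug: black mask
t=T["color"][190:255,255:450]; cv2.imwrite("pics/crop1.png",cv2.resize(t[:,:,::-1],None,fx=4,fy=4,interpolation=2))
E
```

```text
top obj px [286. 216.] n 161 zmax 0.115 min [0.468 0.073 0.036] max [0.494 0.1   0.117] mid [0.4814 0.0865 0.0765] col [219. 208. 119.]
top obj px [329. 223.] n 256 zmax 0.088 min [ 0.447 -0.039  0.036] max [0.489 0.006 0.091] mid [ 0.4677 -0.0166  0.0633] col [184. 174. 131.]
top obj px [370. 225.] n 400 zmax 0.093 min [ 0.434 -0.139  0.036] max [ 0.485 -0.089  0.097] mid [ 0.4594 -0.1137  0.0665] col [74. 69. 59.]
top obj px [419. 231.] n 192 zmax 0.067 min [ 0.428 -0.25   0.036] max [ 0.464 -0.22   0.068] mid [ 0.446  -0.235   0.0522] col [144.  92.  56.]
top obj px [283. 271.] n 206 zmax 0.067 min [0.337 0.077 0.038] max [0.372 0.114 0.069] mid [0.3546 0.0956 0.0535] col [153. 154. 116.]
top obj px [363. 269.] n 203 zmax 0.067 min [ 0.337 -0.115  0.036] max [ 0.372 -0.079  0.068] mid [ 0.3548 -0.0971  0.0524] col [165. 125.  78.]
top dish [369. 227.] fit [ 460.7 -116. ] [70.1 72.8] circ [ 0.4603 -0.1148] 0.0393
top dish [329. 223.] fit [469.8 -15.8] [75.1 76.3] circ [ 0.4698 -0.0155] 0.0392
top dish [289. 220.] fit [479.   83.1] [74.9 76.6] circ [0.479  0.0834] 0.0392
top dish [2
[... 555 characters left out ...]
.449 -0.033  0.036] max [0.492 0.01  0.091] mid [ 0.4704 -0.0117  0.0636] col [215. 197. 155.]
scene obj px [399. 214.] n 289 zmax 0.068 min [0.338 0.081 0.036] max [0.375 0.117 0.07 ] mid [0.3564 0.0989 0.0532] col [129. 126. 115.]
scene obj px [348. 227.] n 358 zmax 0.115 min [0.469 0.074 0.037] max [0.497 0.103 0.116] mid [0.4833 0.0885 0.0765] col [214. 178.  85.]
scene dish [300. 281.] fit [617.1 129.2] [ 8.6 41.7] circ [0.6192 0.1296] 0.0226
scene dish [347. 241.] fit [480.6  87.7] [69.9 71.8] circ [0.4795 0.0879] 0.0397
scene dish [329. 205.] fit [471.7 -11.3] [68.9 73.2] circ [ 0.4713 -0.0114] 0.0389
scene dish [313. 175.] fit [ 461.6 -111.3] [69.3 72.1] circ [ 0.463  -0.1104] 0.0389
```

View pics/crop1.png

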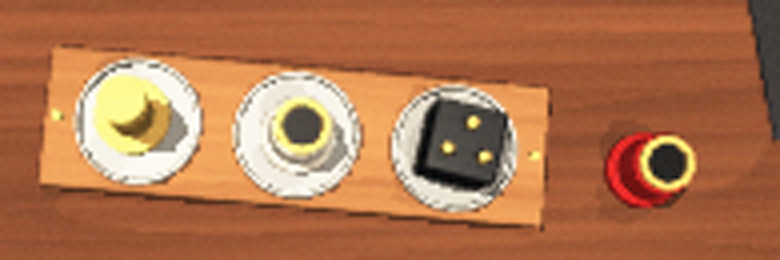

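The crop confirms the white socket in the middle dish, with the spigot to its left and the slightly turned plug to its right. The red look-alike stands outside the rack. Next I refine the positions.

```bash
python3 - <<'E'
from h import *
import pickle
vv,uu=np.mgrid[0:400,0:640]; px=np.c_[uu.ravel(),vv.ravel()]
for nm in("top","scene"):
    c=pickle.load(open(nm+".pkl","rb"))
    P=depthpts(c,px).reshape(400,640,3); ok=c["z_map"]>0
    hsv=cv2.cvtColor(c["color"],cv2.COLOR_RGB2HSV)
    box=ok&(P[...,0]>.56)&(P[...,0]<.72)&(abs(P[...,1]-.03)<.2)
    w=((hsv[...,1]<60)&(hsv[...,2]>120)&box).astype(np.uint8)
    cs,_=cv2.findContours(w,cv2.RETR_EXTERNAL,cv2.CHAIN_APPROX_NONE)
    for k in cs:
        if len(k)<30: continue
        X=onplane(c,k.reshape(-1,2),.028)[:,:2].astype(np.float32)
        e=cv2.fitEllipse(X*1000); print(nm,"dish",np.round(e[0],1),np.round(e[1],1))
    print("bench z",np.median(P[300:340,200:280,2][ok[300:340,200:280]]).round(4))
    # top-layer fits
    for o,x,y,lo,hi in(("spigot",.482,.086,.106,.13),("socket",.469,-.014,.08,.1),("plug",.46,-.113,.076,.1)):
        m=ok&(P[...,2]>lo)&(P[...,2]<hi)&(np.hypot(P[...,0]-x,P[...,1]-y)<.04)
        q=P[m]; r=cv2.minAreaRect((q[:,:2]*1000).astype(np.float32)); print(nm,o,len(q),"mean",q.mean(0).round(4),"rect",np.round(r[0],1),np.round(r[1],1),round(r[2],1),"circ",np.round(cv2.minEnclosingCircle((q[:,:2]*1000).astype(np.float32))[0],1))
        print("   rim-plane check", (q[:,:2].min(0)).round(4),q[:,:2].max(0).round(4))
E
```

```text
top dish [649.6 126.9] [75.7 76.7]
top dish [660.5  28. ] [76.1 76.7]
top dish [672.2 -70.9] [76.2 77.6]
bench z 0.0002
top spigot 117 mean [0.4817 0.0869 0.1122] rect [481.4  87.3] [25.8 25.3] 1.2 circ [482.   86.8]
   rim-plane check [0.4686 0.0746] [0.4945 0.0999]
top socket 160 mean [ 0.4685 -0.0168  0.0861] rect [468.9 -16.1] [32.  31.4] 44.3 circ [468.9 -17.2]
   rim-plane check [ 0.4525 -0.0341] [ 0.4851 -0.0008]
top plug 344 mean [ 0.459  -0.114   0.0825] rect [ 459.4 -114.4] [44.4 43.9] 76.0 circ [ 459.6 -114.8]
   rim-plane check [ 0.4348 -0.1389] [ 0.4853 -0.0899]
scene dish [650.4 130. ] [75.9 78.7]
scene dish [661.7  30.8] [76.3 78.6]
scene dish [673.2 -67.4] [76.2 78.6]
bench z 0.001
scene spigot 146 mean [0.4836 0.0892 0.1126] rect [482.5  88. ] [28.9 27.1] 42.8 circ [482.4  88. ]
   rim-plane check [0.4692 0.074 ] [0.4969 0.1029]
scene socket 177 mean [ 0.4708 -0.014   0.0865] rect [469.4 -16.2] [34.  33.4] 85.6 circ [470.3 -16.7]
   rim-plane check [ 0.4525 -0.0329] [0.4865 0.001 ]
scene plug 305 mean [ 0.4618 -0.1101  0.0836] rect [ 460.6 -112.4] [45.5 44.2] 75.4 circ [ 460.7 -112.4]
   rim-plane check [ 0.4356 -0.1389] [ 0.486  -0.0869]
```

```bash
cat >> h.py <<'E'
def go(x,y,z,yaw):
    """residual to target in tool axes: shift in rows of 50 mm, turn in rows of 5 deg"""
    from scipy.spatial.transform import Rotation as Ro
    s=arm.read_state(); Rn=Ro.from_euler("xyz",s["eef_rot"]); Rt=Ro.from_euler("xyz",[np.pi,0,np.radians(yaw)])
    print("t %.2f"%s["time"],"pos",np.round(s["eef_pos"],4),"yaw %.1f"%np.degrees(s["eef_rot"][2]),"w %.4f"%s["grip_width"],"gf",np.round(s["gripper_force"],1),"F",np.round(s["force"],1))
    print(" shift/50mm (axes after the turn)",np.round(Rt.inv().apply(np.array([x,y,z])-s["eef_pos"])/.05,3),"turn/5deg",np.round(np.degrees((Rn.inv()*Rt).as_rotvec())/5,2))
E
```

Emit:
drive_tool(
  steps=[
    [100,[-0.55,0,0],[0,0,1]],
    [100,[-0.55,0,0],[0,0,1]],
    [100,[-0.55,0,0],[0,0,1]],
    [100,[-0.55,0,0],[0,0,1]],
    [100,[-0.55,0,0],[0,0,1]],
    [100,[-0.55,0,0],[0,0,1]],
    [100,[-0.55,0,0],[0,0,1]],
    [100,[-0.55,0,0],[0,0,1]],
    [100,[-0.55,0,0],[0,0,1]],
    [100,[-0.55,0,0],[0,0,1]],
  ],
  newtons=40,
)

```text
time: 1.35
eef_pos: [0.4072, 0.271, 0.231]
eef_rot: [-3.141, 0.0, 1.811]
force: [0.6, -0.2, -0.1]
grip_width: 0.0856
gripper_force: 0.0
```

```bash
python3 -c "
from h import *
go(.4825,.0875,.18,75.7)"
```

```text
t 1.35 pos [0.4072 0.271  0.231 ] yaw 103.8 w 0.0856 gf 0.0 F [ 0.6 -0.2 -0.1]
 shift/50mm (axes after the turn) [-3.184  2.366  1.02 ] turn/5deg [-0.01  0.    5.61]
```

Emit:
drive_tool(
  steps=[
    [100,[0,0,0.17],[0,0,0.94]],
    [100,[0,0,0.17],[0,0,0.94]],
    [100,[0,0,0.17],[0,0,0.94]],
    [100,[0,0,0.17],[0,0,0.93]],
    [100,[0,0,0.17],[0,0,0.93]],
    [100,[-0.6,0.45,0.17],[0,0,0.93]],
    [100,[-0.7,0.52,0],[0,0,0]],
    [100,[-0.7,0.52,0],[0,0,0]],
    [100,[-0.7,0.52,0],[0,0,0]],
    [100,[-0.48,0.35,0],[0,0,0]],
  ],
)

```text
time: 2.6
eef_pos: [0.4857, 0.0885, 0.1801]
eef_rot: [-3.141, 0.0, 1.323]
force: [-0.4, -0.1, -0.3]
grip_width: 0.085
gripper_force: 0.0
```

```bash
python3 -c "
from h import *
go(.4825,.0875,.18,75.7)
c=read_camera('wrist'); save(c,'w1.png')
print(proj(c,[[.4825,.0875,.112],[.4795,.0855,.028]]))"
```

```text
t 2.60 pos [0.4857 0.0885 0.1801] yaw 75.8 w 0.0850 gf 0.0 F [-0.4 -0.1 -0.3]
 shift/50mm (axes after the turn) [-0.035 -0.058  0.001] turn/5deg [-0.    0.    0.03]
[[322.38492199 212.85811022]
 [320.74174427 188.89372697]]
```

View pics/w1.png

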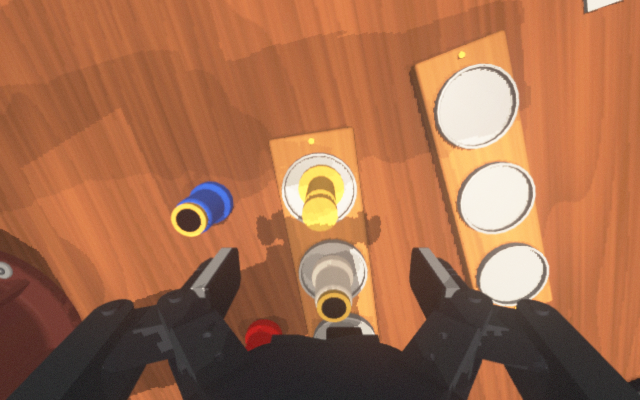

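The wrist view shows the spigot head at about (321,213). The predicted pixel was (322,213), so the estimate holds and I descend and grip.

Emit:
drive_tool(
  steps=[
    [100,[-0.035,-0.06,0.3],[0,0,0]],
    [100,[0,0,0.6],[0,0,0]],
    [100,[0,0,0.6],[0,0,0]],
    [100,[0,0,0.6],[0,0,0]],
    [100,[0,0,0.4],[0,0,0]],
    [20,[0,0,0],[0,0,0]],
    [20,[0,0,0],[0,0,0]],
    [10,[0,0,0],[0,0,0]],
    [0,[0,0,0],[0,0,0]],
    [0,[0,0,0],[0,0,0]],
  ],
  newtons=40,
)

```text
time: 3.9
eef_pos: [0.4825, 0.0894, 0.0562]
eef_rot: [3.141, -0.001, 1.325]
force: [-4.0, 1.0, 6.7]
grip_width: 0.0271
gripper_force: 39.4
```

```bash
python3 -c "
from h import *
go(.6727,-.0692,.16,75.7)"
```

```text
t 3.90 pos [0.4825 0.0894 0.0562] yaw 75.9 w 0.0271 gf 39.4 F [-4.   1.   6.7]
 shift/50mm (axes after the turn) [-2.134  4.47  -2.076] turn/5deg [ 0.01 -0.01  0.04]
```

Emit:
drive_tool(
  steps=[
    [0,[0,0,-0.5],[0,0,0]],
    [0,[0,0,-0.8],[0,0,0]],
    [0,[0,0,-0.8],[0,0,0]],
    [0,[-0.2,0.4,0],[0,0,0]],
    [0,[-0.38,0.8,0],[0,0,0]],
    [0,[-0.38,0.8,0],[0,0,0]],
    [0,[-0.38,0.8,0],[0,0,0]],
    [0,[-0.38,0.8,0],[0,0,0]],
    [0,[-0.28,0.6,0],[0,0,0]],
    [0,[-0.13,0.27,0],[0,0,0]],
  ],
)

```text
time: 5.15
eef_pos: [0.6738, -0.0708, 0.1579]
eef_rot: [-3.14, 0.0, 1.323]
force: [0.0, 0.3, -3.4]
grip_width: 0.0267
gripper_force: 40.6
```

```bash
python3 -c "
from h import *
go(.6727,-.0692,.0567,75.7)
c=read_camera('wrist'); save(c,'w2.png')
print(proj(c,[[.6727,-.0692,.028],[.6727,-.0692,.022]]))
c=read_camera('wrist');go(.6727,-.0692,.0567,75.7)"
```

```text
t 5.15 pos [ 0.6738 -0.0708  0.1579] yaw 75.8 w 0.0267 gf 40.6 F [ 0.   0.3 -3.4]
 shift/50mm (axes after the turn) [ 0.026 -0.028  2.024] turn/5deg [-0.02  0.01  0.02]
[[324.62668681 188.86344658]
 [324.6388955  187.347447  ]]
t 5.25 pos [ 0.6734 -0.0705  0.1579] yaw 75.8 w 0.0267 gf 40.6 F [-0.8  0.  -3.2]
 shift/50mm (axes after the turn) [ 0.021 -0.02   2.025] turn/5deg [-0.02  0.01  0.02]
```

View pics/w2.png

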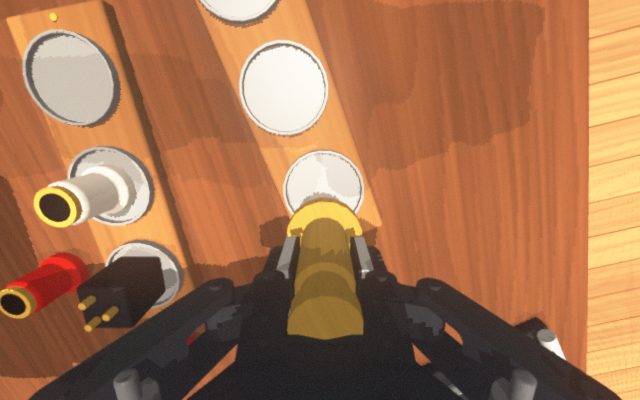

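The spigot is held upright, and the target dish appears at (323,188) where predicted (324,189). I lower it gently.

Emit:
drive_tool(
  steps=[
    [0,[0.02,-0.02,0.4],[0,0,0]],
    [0,[0,0,0.6],[0,0,0]],
    [0,[0,0,0.5],[0,0,0]],
    [0,[0,0,0.25],[0,0,0]],
    [0,[0,0,0.12],[0,0,0]],
    [0,[0,0,0.04],[0,0,0]],
    [0,[0,0,0.03],[0,0,0]],
    [0,[0,0,0.03],[0,0,0]],
    [0,[0,0,0],[0,0,0]],
    [0,[0,0,0],[0,0,0]],
  ],
)

```text
time: 6.5
eef_pos: [0.6722, -0.0673, 0.062]
eef_rot: [3.141, 0.0, 1.325]
force: [0.6, 0.1, -3.1]
grip_width: 0.027
gripper_force: 40.6
```

Emit:
drive_tool(
  steps=[
    [0,[0,0,0.03],[0,0,0]],
    [0,[0,0,0.03],[0,0,0]],
    [0,[0,0,0.03],[0,0,0]],
    [0,[0,0,0],[0,0,0]],
    [0,[0,0,0],[0,0,0]],
    [0,[0,0,0],[0,0,0]],
    [0,[0,0,0],[0,0,0]],
    [0,[0,0,0],[0,0,0]],
    [0,[0,0,0],[0,0,0]],
    [0,[0,0,0],[0,0,0]],
  ],
)

```text
time: 7.75
eef_pos: [0.6721, -0.0673, 0.0573]
eef_rot: [-3.142, -0.0, 1.325]
force: [-0.9, -0.2, -3.0]
grip_width: 0.0265
gripper_force: 40.6
```

Emit:
drive_tool(
  steps=[
    [0,[0,0,0.02],[0,0,0]],
    [0,[0,0,0.02],[0,0,0]],
    [0,[0,0,0],[0,0,0]],
    [0,[0,0,0],[0,0,0]],
    [0,[0,0,0],[0,0,0]],
    [0,[0,0,0],[0,0,0]],
    [0,[0,0,0],[0,0,0]],
    [0,[0,0,0],[0,0,0]],
    [0,[0,0,0],[0,0,0]],
    [0,[0,0,0],[0,0,0]],
  ],
)

```text
time: 9.0
eef_pos: [0.6722, -0.0673, 0.0563]
eef_rot: [3.141, 0.0, 1.325]
force: [-3.5, 0.5, 4.5]
grip_width: 0.0267
gripper_force: 41.5
```

Emit:
drive_tool(
  steps=[
    [40,[0,0,0],[0,0,0]],
    [45,[0,0,0],[0,0,0]],
    [60,[0,0,0],[0,0,0]],
    [80,[0,0,0],[0,0,0]],
    [80,[0,0,-0.3],[0,0,0]],
    [100,[0,0,-0.7],[0,0,0]],
    [100,[0,0,-0.8],[0,0,0]],
    [100,[0,0,-0.6],[0,0,0]],
    [100,[0.4,-0.9,0],[0,0,0]],
    [100,[0.4,-0.9,0],[0,0,0]],
  ],
)

```text
time: 10.25
eef_pos: [0.5943, -0.0062, 0.1767]
eef_rot: [3.14, -0.0, 1.324]
force: [0.3, 1.1, -0.3]
grip_width: 0.0857
gripper_force: 0.0
```

```bash
python3 -c "
from h import *
go(.4697,-.0155,.1,75.7)
c=read_camera('scene'); save(c,'s2.png')"
```

```text
t 10.25 pos [ 0.5943 -0.0062  0.1767] yaw 75.8 w 0.0857 gf 0.0 F [ 0.3  1.1 -0.3]
 shift/50mm (axes after the turn) [-0.796 -2.368  1.534] turn/5deg [ 0.02 -0.    0.03]
```

View pics/s2.png

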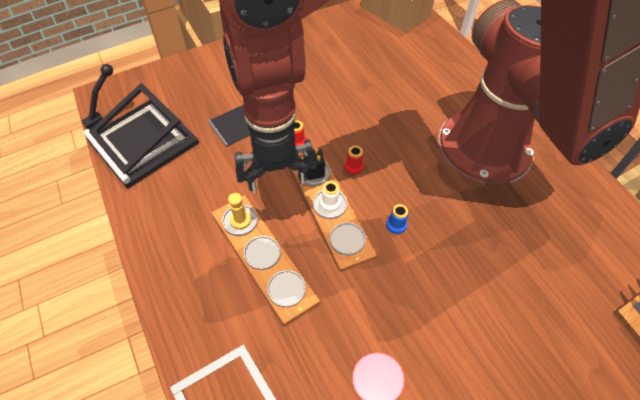

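The scene view shows the spigot upright in the right dish at (237,212). The socket is next.

Emit:
drive_tool(
  steps=[
    [100,[-0.2,-0.6,0],[0,0,0]],
    [100,[-0.2,-0.6,0],[0,0,0]],
    [100,[-0.2,-0.6,0],[0,0,0]],
    [100,[-0.15,-0.4,0],[0,0,0]],
    [100,[-0.05,-0.15,0.4],[0,0,0]],
    [100,[0,0,0.5],[0,0,0]],
    [100,[0,0,0.3],[0,0,0]],
    [100,[0,0,0.2],[0,0,0]],
    [100,[0,0,0],[0,0,0]],
    [100,[0,0,0],[0,0,0]],
  ],
)

```text
time: 11.55
eef_pos: [0.4714, -0.0168, 0.106]
eef_rot: [3.141, -0.0, 1.325]
force: [0.5, -0.3, -0.7]
grip_width: 0.0855
gripper_force: 0.0
```

```bash
python3 -c "
from h import *
go(.4697,-.0155,.047,75.7)"
```

```text
t 11.55 pos [ 0.4714 -0.0168  0.106 ] yaw 75.9 w 0.0855 gf 0.0 F [ 0.5 -0.3 -0.7]
 shift/50mm (axes after the turn) [ 0.017 -0.04   1.18 ] turn/5deg [ 0.01 -0.    0.04]
```

Emit:
drive_tool(
  steps=[
    [100,[0.02,-0.04,0.3],[0,0,0]],
    [100,[0,0,0.4],[0,0,0]],
    [100,[0,0,0.3],[0,0,0]],
    [100,[0,0,0.18],[0,0,0]],
    [100,[0,0,0],[0,0,0]],
    [30,[0,0,0],[0,0,0]],
    [20,[0,0,0],[0,0,0]],
    [0,[0,0,0],[0,0,0]],
    [0,[0,0,0],[0,0,0]],
    [0,[0,0,0],[0,0,0]],
  ],
  newtons=30,
)

```text
time: 12.8
eef_pos: [0.4694, -0.0153, 0.0468]
eef_rot: [3.141, 0.0, 1.325]
force: [-1.3, 0.3, 5.6]
grip_width: 0.0365
gripper_force: 29.8
```

```bash
python3 -c "
from h import *
go(.661,.0294,.16,75.7)"
```

```text
t 12.80 pos [ 0.4694 -0.0153  0.0468] yaw 75.9 w 0.0365 gf 29.8 F [-1.3  0.3  5.6]
 shift/50mm (axes after the turn) [ 1.813  3.492 -2.263] turn/5deg [0.01 0.   0.04]
```

Emit:
drive_tool(
  steps=[
    [0,[0,0,-0.4],[0,0,0]],
    [0,[0,0,-0.7],[0,0,0]],
    [0,[0,0,-0.5],[0,0,0]],
    [0,[0.2,0.4,0],[0,0,0]],
    [0,[0.4,0.75,0],[0,0,0]],
    [0,[0.4,0.75,0],[0,0,0]],
    [0,[0.4,0.75,0],[0,0,0]],
    [0,[0.3,0.55,0],[0,0,0]],
    [0,[0.11,0.29,0],[0,0,0]],
    [0,[0,0,0],[0,0,0]],
  ],
)

```text
time: 14.05
eef_pos: [0.6609, 0.0301, 0.1256]
eef_rot: [-3.141, 0.0, 1.325]
force: [-0.8, 0.7, -2.1]
grip_width: 0.0367
gripper_force: 31.0
```

```bash
python3 -c "
from h import *
go(.661,.0294,.0468,75.7)"
```

```text
t 14.05 pos [0.6609 0.0301 0.1256] yaw 75.9 w 0.0367 gf 31.0 F [-0.8  0.7 -2.1]
 shift/50mm (axes after the turn) [-0.014  0.006  1.577] turn/5deg [-0.01  0.    0.04]
```

Held (2.1 N). I lower it to about 1 mm above the expected contact height.

Emit:
drive_tool(
  steps=[
    [0,[-0.01,0,0.3],[0,0,0]],
    [0,[0,0,0.5],[0,0,0]],
    [0,[0,0,0.4],[0,0,0]],
    [0,[0,0,0.2],[0,0,0]],
    [0,[0,0,0.1],[0,0,0]],
    [0,[0,0,0.04],[0,0,0]],
    [0,[0,0,0.02],[0,0,0]],
    [0,[0,0,0.02],[0,0,0]],
    [0,[0,0,0],[0,0,0]],
    [0,[0,0,0],[0,0,0]],
  ],
)

```text
time: 15.3
eef_pos: [0.6605, 0.0295, 0.0474]
eef_rot: [3.141, -0.0, 1.325]
force: [-0.1, -0.3, -2.5]
grip_width: 0.0366
gripper_force: 31.0
```

Emit:
drive_tool(
  steps=[
    [0,[0,0,0.02],[0,0,0]],
    [0,[0,0,0.01],[0,0,0]],
    [0,[0,0,0],[0,0,0]],
    [0,[0,0,0],[0,0,0]],
    [0,[0,0,0],[0,0,0]],
    [0,[0,0,0],[0,0,0]],
    [0,[0,0,0],[0,0,0]],
    [0,[0,0,0],[0,0,0]],
    [0,[0,0,0],[0,0,0]],
    [0,[0,0,0],[0,0,0]],
  ],
)

```text
time: 16.55
eef_pos: [0.6606, 0.0295, 0.0469]
eef_rot: [3.141, -0.0, 1.325]
force: [-3.3, 0.1, 8.3]
grip_width: 0.0367
gripper_force: 32.0
```

Contact. I release and retreat.

Emit:
drive_tool(
  steps=[
    [50,[0,0,0],[0,0,0]],
    [55,[0,0,0],[0,0,0]],
    [70,[0,0,0],[0,0,0]],
    [90,[0,0,0],[0,0,0]],
    [90,[0,0,-0.3],[0,0,0]],
    [100,[0,0,-0.7],[0,0,0]],
    [100,[0,0,-0.8],[0,0,0]],
    [100,[0,0,-0.7],[0,0,0]],
    [100,[-0.5,-0.6,0],[0,0,0]],
    [100,[-0.5,-0.6,0],[0,0,0]],
  ],
)

```text
time: 17.8
eef_pos: [0.5898, -0.0047, 0.1723]
eef_rot: [3.139, -0.0, 1.325]
force: [0.1, 0.4, -0.3]
grip_width: 0.0851
gripper_force: 0.0
```

```bash
python3 -c "
from h import *
go(.4602,-.1125,.12,75.7)"
```

```text
t 17.80 pos [ 0.5898 -0.0047  0.1723] yaw 75.9 w 0.0851 gf 0.0 F [ 0.1  0.4 -0.3]
 shift/50mm (axes after the turn) [-2.73  -1.978  1.046] turn/5deg [ 0.02 -0.    0.04]
```

Emit:
drive_tool(
  steps=[
    [100,[-0.7,-0.5,0],[0,0,0]],
    [100,[-0.7,-0.5,0],[0,0,0]],
    [100,[-0.7,-0.5,0],[0,0,0]],
    [100,[-0.4,-0.3,0],[0,0,0]],
    [100,[-0.2,-0.1,0],[0,0,0.03]],
    [100,[0,0,0.3],[0,0,0]],
    [100,[0,0,0.5],[0,0,0]],
    [100,[0,0,0.2],[0,0,0]],
    [100,[0,0,0],[0,0,0]],
    [100,[0,0,0],[0,0,0]],
  ],
)

```text
time: 19.05
eef_pos: [0.4656, -0.1122, 0.1216]
eef_rot: [3.14, 0.0, 1.322]
force: [0.2, -0.2, -0.1]
grip_width: 0.085
gripper_force: 0.0
```

```bash
python3 -c "
from h import *
go(.4602,-.1125,.047,75.7)
c=read_camera('scene'); save(c,'s3.png')
P=depthpts(c,np.stack(np.meshgrid(np.arange(640),np.arange(400)),-1).reshape(-1,2)).reshape(400,640,3)
c=read_camera('wrist'); save(c,'w3.png'); print(proj(c,[[.4602,-.1125,.082],[.4697,-.0155,.022]]))"
```

```text
t 19.05 pos [ 0.4656 -0.1122  0.1216] yaw 75.8 w 0.0850 gf 0.0 F [ 0.2 -0.2 -0.1]
 shift/50mm (axes after the turn) [-0.032 -0.104  1.491] turn/5deg [0.01 0.   0.01]
[[318.54774855 226.44362702]
 [300.50994811  82.71471414]]
```

View pics/w3.png

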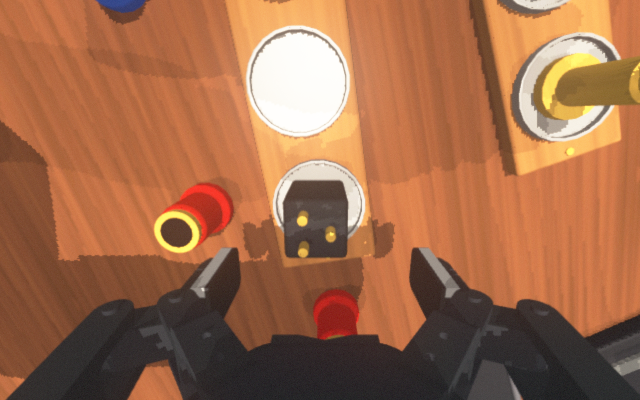

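The plug is square to the gripper, its top centred at about (317,228), and both red look-alikes are clear of the fingers. I descend and grip.

Emit:
drive_tool(
  steps=[
    [100,[-0.03,-0.1,0.2],[0,0,0]],
    [100,[0,0,0.5],[0,0,0]],
    [100,[0,0,0.5],[0,0,0]],
    [100,[0,0,0.29],[0,0,0]],
    [100,[0,0,0],[0,0,0]],
    [40,[0,0,0],[0,0,0]],
    [30,[0,0,0],[0,0,0]],
    [0,[0,0,0],[0,0,0]],
    [0,[0,0,0],[0,0,0]],
    [0,[0,0,0],[0,0,0]],
  ],
  newtons=30,
)

```text
time: 20.4
eef_pos: [0.4602, -0.1126, 0.0471]
eef_rot: [3.14, 0.0, 1.322]
force: [-1.7, 0.3, 7.6]
grip_width: 0.0433
gripper_force: 31.2
```

```bash
python3 -c "
from h import *
go(.650,.1285,.16,75.7)"
```

```text
t 20.40 pos [ 0.4602 -0.1126  0.0471] yaw 75.7 w 0.0433 gf 31.2 F [-1.7  0.3  7.6]
 shift/50mm (axes after the turn) [ 5.61   2.487 -2.259] turn/5deg [0.01 0.   0.01]
```

Emit:
drive_tool(
  steps=[
    [0,[0,0,-0.5],[0,0,0]],
    [0,[0,0,-0.9],[0,0,0]],
    [0,[0,0,-0.8],[0,0,0]],
    [0,[0.5,0.2,0],[0,0,0]],
    [0,[0.9,0.4,0],[0,0,0]],
    [0,[0.9,0.4,0],[0,0,0]],
    [0,[0.9,0.4,0],[0,0,0]],
    [0,[0.9,0.4,0],[0,0,0]],
    [0,[0.8,0.4,0],[0,0,0]],
    [0,[0.5,0.2,0],[0,0,0]],
  ],
)

```text
time: 21.65
eef_pos: [0.6435, 0.1216, 0.156]
eef_rot: [3.142, -0.0, 1.323]
force: [0.7, -0.1, -1.1]
grip_width: 0.0439
gripper_force: 31.4
```

```bash
python3 -c "
from h import *
go(.650,.1285,.0472,75.7)
c=read_camera('wrist'); save(c,'w4.png'); print(proj(c,[[.65,.1285,.028]]))
read_camera('top');go(.650,.1285,.0472,75.7)"
```

```text
t 21.65 pos [0.6435 0.1216 0.156 ] yaw 75.8 w 0.0439 gf 31.4 F [ 0.7 -0.1 -1.1]
 shift/50mm (axes after the turn) [0.166 0.092 2.176] turn/5deg [ 0.   -0.    0.02]
[[330.65878577 182.36687124]]
t 21.75 pos [0.6435 0.1221 0.1558] yaw 75.9 w 0.0437 gf 31.4 F [ 1.2  0.2 -1.6]
 shift/50mm (axes after the turn) [0.157 0.094 2.172] turn/5deg [ 0.   -0.01  0.04]
```

View pics/w4.png

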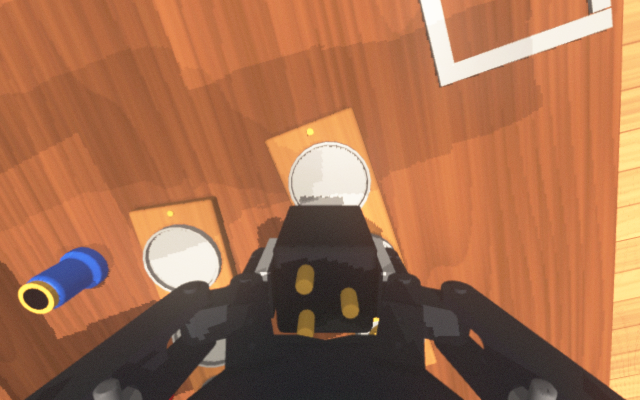

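The plug is held upright, and the left dish is at (330,181), matching the prediction.

Emit:
drive_tool(
  steps=[
    [0,[0.16,0.09,0.2],[0,0,0.03]],
    [0,[0,0,0.6],[0,0,0]],
    [0,[0,0,0.6],[0,0,0]],
    [0,[0,0,0.4],[0,0,0]],
    [0,[0,0,0.2],[0,0,0]],
    [0,[0,0,0.08],[0,0,0]],
    [0,[0,0,0.03],[0,0,0]],
    [0,[0,0,0.02],[0,0,0]],
    [0,[0,0,0],[0,0,0]],
    [0,[0,0,0],[0,0,0]],
  ],
)

```text
time: 23.0
eef_pos: [0.649, 0.1264, 0.0501]
eef_rot: [3.141, -0.0, 1.319]
force: [-0.3, 0.2, -1.7]
grip_width: 0.0432
gripper_force: 31.4
```

Emit:
drive_tool(
  steps=[
    [0,[0.04,0,0],[0,0,0]],
    [0,[0,0,0.02],[0,0,0]],
    [0,[0,0,0.02],[0,0,0]],
    [0,[0,0,0],[0,0,0]],
    [0,[0,0,0],[0,0,0]],
    [0,[0,0,0],[0,0,0]],
    [0,[0,0,0],[0,0,0]],
    [0,[0,0,0],[0,0,0]],
    [0,[0,0,0],[0,0,0]],
    [0,[0,0,0],[0,0,0]],
  ],
)

```text
time: 24.25
eef_pos: [0.6494, 0.1284, 0.0478]
eef_rot: [3.142, -0.0, 1.319]
force: [0.3, 0.6, -1.6]
grip_width: 0.0437
gripper_force: 31.4
```

Emit:
drive_tool(
  steps=[
    [0,[0,0,0.01],[0,0,0]],
    [0,[0,0,0.01],[0,0,0]],
    [0,[0,0,0.01],[0,0,0]],
    [0,[0,0,0],[0,0,0]],
    [0,[0,0,0],[0,0,0]],
    [0,[0,0,0],[0,0,0]],
    [0,[0,0,0],[0,0,0]],
    [0,[0,0,0],[0,0,0]],
    [0,[0,0,0],[0,0,0]],
    [0,[0,0,0],[0,0,0]],
  ],
)

```text
time: 25.5
eef_pos: [0.6494, 0.1284, 0.0472]
eef_rot: [3.141, -0.0, 1.319]
force: [-4.0, -0.4, 7.0]
grip_width: 0.0436
gripper_force: 32.3
```

Emit:
drive_tool(
  steps=[
    [57,[0,0,0],[0,0,0]],
    [62,[0,0,0],[0,0,0]],
    [75,[0,0,0],[0,0,0]],
    [95,[0,0,0],[0,0,0]],
    [95,[0,0,-0.3],[0,0,0]],
    [100,[0,0,-0.8],[0,0,0]],
    [100,[0,0,-0.9],[0,0,0]],
    [100,[0,0,-0.9],[0,0,0]],
    [100,[0,0,-0.9],[0,0,0]],
    [100,[0,0,-0.5],[0,0,0]],
  ],
)

```text
time: 26.75
eef_pos: [0.6501, 0.1284, 0.2654]
eef_rot: [3.138, -0.001, 1.319]
force: [0.9, -0.3, -0.2]
grip_width: 0.0852
gripper_force: 0.0
```

Emit:
drive_tool(
  steps=[
    [100,[0.3,-0.9,0],[0,0,0]],
    [100,[0.3,-0.9,0],[0,0,0]],
    [100,[0.3,-0.9,0],[0,0,0]],
    [100,[0.3,-0.9,0],[0,0,0]],
    [100,[0.3,-0.9,0],[0,0,0]],
    [100,[0.3,-0.9,0],[0,0,0]],
    [100,[0,0,0],[0,0,0]],
    [100,[0,0,0],[0,0,0]],
    [100,[0,0,0],[0,0,0]],
    [100,[0,0,0],[0,0,0]],
  ],
)

```text
time: 28.0
eef_pos: [0.4109, 0.2822, 0.2612]
eef_rot: [-3.142, 0.0, 1.318]
force: [0.0, -0.1, 0.1]
grip_width: 0.0856
gripper_force: 0.0
```

```bash
python3 - <<'E'
from h import *
vv,uu=np.mgrid[0:400,0:640]; px=np.c_[uu.ravel(),vv.ravel()]
for nm in("top","scene"):
    c=read_camera(nm)
    P=depthpts(c,px).reshape(400,640,3); ok=c["z_map"]>0
    for o,x,y in(("spigot",.6727,-.069),("socket",.661,.0294),("plug",.650,.1285)):
        m=ok&(P[...,2]>.036)&(P[...,2]<.13)&(np.hypot(P[...,0]-x,P[...,1]-y)<.045); q=P[m]
        hi=q[q[:,2]>np.percentile(q[:,2],98)-.012] if len(q) else q
        print(nm,o,len(q),"zmax %.4f"%np.percentile(q[:,2],98),"top mid",((hi.min(0)+hi.max(0))/2).round(4)[:2],"top z",np.median(hi[:,2]).round(4))
    if nm=="scene": cv2.imwrite("pics/s4.png",cv2.resize(c["color"][150:350,150:450,::-1],None,fx=2.5,fy=2.5))
    else: save(c,"t4.png")
E
```

```text
top spigot 214 zmax 0.1142 top mid [ 0.6718 -0.0703] top z 0.1117
top socket 283 zmax 0.0886 top mid [0.6597 0.0266] top z 0.086
top plug 428 zmax 0.0946 top mid [0.6472 0.1261] top z 0.0838
scene spigot 362 zmax 0.1150 top mid [ 0.6712 -0.0666] top z 0.1126
scene socket 474 zmax 0.0897 top mid [0.6612 0.0303] top z 0.0868
scene plug 655 zmax 0.0950 top mid [0.6485 0.1302] top z 0.0842
```

View pics/s4.png

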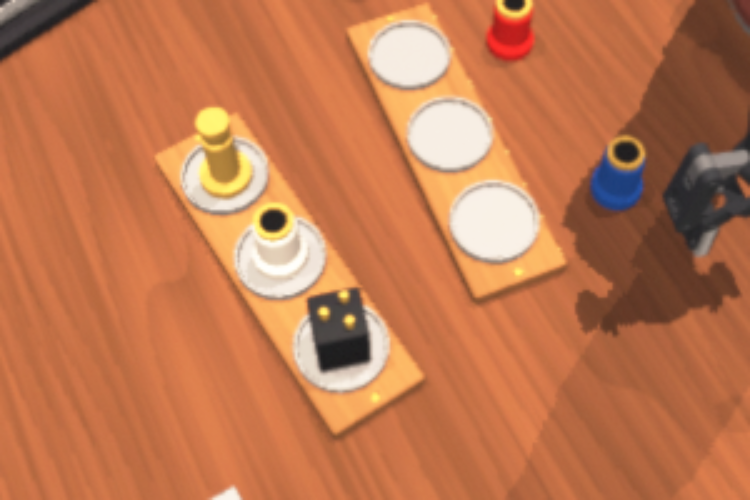

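View pics/t4.png

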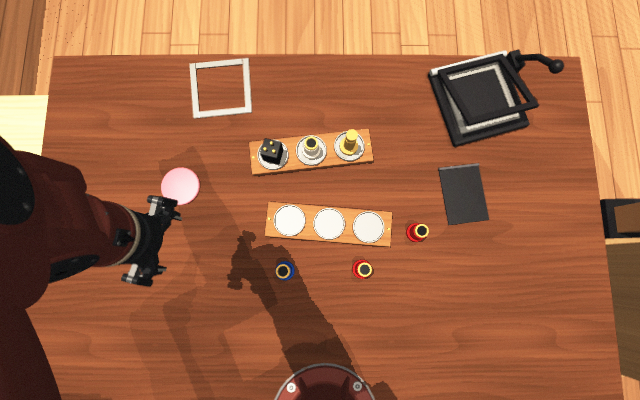

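Both views show the plug at left (272,152), the socket in the middle (311,148) and the spigot at right (349,143). All three stand upright at the right heights. The roundel (181,186) is untouched and the robot is clear.

```bash
python3 -c "
from workcell import order; print(order.finish_job())"
```

```text
the job is handed in; nothing more can be done
None
```

The job is handed in at about 28 s: the plug is in the left dish, the socket in the middle and the spigot on the right, all upright and released, and the roundel was not touched; finishing returned no verdict.

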